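Find the release notch of a control unit by touch and pop its cover

TASK

Pop open the cover of the control unit on the bench: rest your closed fingertips on the black rail along its front top edge, just beside the blue end cap, run them along the rail, staying in touch with it, until they drop into the hidden notch, then press the grey release key inside the notch fully down so that it stays down and the cover springs up. Finish with the fingers clear of everything; use touch only, and leave the cup, mouse, screwdriver and metal flange where they are.

Things in the scene. Friction and masses are not known exactly. Their poses are not given: they have to be found in the camera images.
- unit: black control unit fixed to the bench, 240 mm deep (its x), 400 wide (y), 70 high; origin: centre of its underside; x points to the rear hinge, y along the front edge to the blue cap, z up. Front top edge: a straight level rail, x -120 to -90 mm, top 70 mm over the bench; its last 20 mm at +y is the blue cap, flush. Behind the rail: a gutter 18 mm wide, 27 deep, then the grey cover
- edge_start (a point): point on the top of the rail, mid-width, 145 mm from the middle of the edge towards the blue cap, where a sweep can start
- edge_mid (a point): middle of the front edge's length, at the rail's mid-width, level with its top. One notch is cut in the rail, in a different place each time: its centre lies within 55 mm of this point along the edge, either way. The notch is 44 mm long along the edge, cut across all 30 mm of the rail's width, open to front and rear
- key (a joint): how far the grey release key in the notch is pressed down, m: 0 untouched, 0.006 fully down. Its flat top (42 x 28 mm, filling the notch) lies 10 mm below the rail's top when untouched. It resists with about 7 N (friction, no return spring) and stays where it is left
- cover (a joint): opening angle of the grey cover (186 x 380 mm, hinged along the rear, flush with the rail when shut), rad: 0 shut, 0.12 popped up, its front lip about 22 mm high. The key lifts it by a linkage, in proportion to its travel
- cup: white plastic cup, 70 mm wide, 85 mm high, standing in front of the unit; origin at the centre of its underside; leave alone
- mouse: black computer mouse, 100 x 60 x 32 mm, in front of the unit; origin at the centre of its underside; leave alone
- flange: turned aluminium flange, 68 mm wide, 45 mm high, beside the unit; origin at the centre of its underside; leave alone
- driver: screwdriver with a red handle, lying beside the unit at its blue-cap end; leave alone

How it is judged:
By the outcome, as a careful person would: the job done as asked, in the order asked, and still so for the second after the job is handed in, with the robot touching nothing.
It also fails if it takes over 58 s, if anything falls off the work surface, if the arm or the gripper's body presses on something with over 40 N, if the wrist force passes 120 N, or if a joint passes its speed limit or range.

ROBOT

A 6-joint arm with a two-finger parallel gripper is mounted at the origin on the work surface. World frame = base frame: x ahead of the robot, y to its left, z up, the work surface at z = 0. Lengths are in m, angles in degrees, forces in N, time in s.
With the tool pointing down it reaches from about 0.325 to 0.85 m from the base axis. Payload 15.5 kg.
Tool frame: the origin (TCP) lies midway between the tips of the shut fingers; the grasp point (between the pads) lies 19 mm behind it; y points along the fingers, x is the direction in which the jaws open and shut, and the axes are right-handed (so a half turn about y gives the same grasp; the last joint's range is limited). The gripper opens to 91 mm and grips with 3 to 60 N. Pads are 32 mm wide; open, the fingers measure 118 mm over their backs; the gripper's body (76 mm by 178 mm) begins 60 mm behind the grasp point.
Start: joints at [-68.726, 28.281, 77.091, -0, 74.628, -5.472], TCP at [0.281, -0.558, 0.214] pointing down, gripper open.
Joint ranges: [-166.48, 166.48], [-47.26, 123.95], [12.59, 153.08], [-70.14, 250.14], [6.76, 159.57], [-176.63, 176.63]. Speed limits (degrees/s): [108.29, 108.29, 147.25, 172.46, 172.46, 172.46].

INTERFACE

Orientations are given as a 3x3 rotation matrix whose columns are the frame's x, y, z axes.
In Python, from bench import ctrl gives the robot as it stands. The module is installed in compiled form; this text tells all that it offers. Calls block until the motion is done:
- ctrl.goto(position, orientation): joint-space move of the TCP to a pose.
- ctrl.move_l(position, vel=0.15, ori=None, contact_N=None): straight line of the TCP; ori=None keeps the orientation; vel is the mean speed in m/s. With contact_N (N) it stops when the force on the tool has changed by that much, and returns True; else False.
- ctrl.movej(angles): joint-space move.
- ctrl.command_gripper(opening): opening from 0.0 (shut) to 1.0 (fully open); the grip force is fixed at half the most; returns when the fingers have stopped.
- ctrl.sleep(seconds).
- ctrl.ik(position, orientation): joint angles nearest the present ones, or None.
- ctrl.read_camera(name): name is "scene" or "top"; returns the picture (480x640x3 uint8, blue, green, red); there is no depth.
- ctrl.camera_params(name): a dict with "fx", "fy", "cx", "cy" (pixels), "pose" (4x4, takes a point from camera to world coordinates). Camera axes: x right, y up, looking along -z (the intrinsics and any distortion apply to the point x, -y, -z); pixel columns grow to the right and rows downward; lengths in m; the calibration is good to about 2 mm. A picture is of the moment at which its call begins. camera_params takes no time and is no camera call.
A pose or a line that the arm cannot do raises ctrl.MotionError and nothing moves.
- ctrl.sign_off(): hands the job in, once; it reports no verdict.
Readings, each from a call of its own:
- ctrl.current_t(): time.
- ctrl.current_q(): joint angles.
- ctrl.current_dq(): joint speeds.
- ctrl.current_effort(): joint torques, N m.
- ctrl.current_tool_pos(): TCP position.
- ctrl.current_eef_rot(): TCP orientation.
- ctrl.current_contact_force(): force on the tool from outside, world axes, zero at the start.
- ctrl.current_wrist_torque(): the same for the moment, N m.
- ctrl.current_grip_width(): opening from 0.0 (shut) to 1.0 (fully open).
Only numpy, scipy, OpenCV 4.12 (cv2) and the standard library are available. Lean on these libraries where they do the work, as an engineer would, in place of code of your own. Each camera call takes 0.05 s, during which the arm holds its last target. There are 200 camera calls.

## Working session

There is one attempt and no reset: what is moved stays moved. The work goes in short steps, each a Python script; the robot and the scene stay as the last script left them, time stands still between calls to the robot, and variables do not carry over. Pictures are saved under pics/ and viewed, about 8 in all and at most 12, crops included, and the job is handed in when it is done.

```bash
mkdir -p pics; python3 - <<'E'
from bench import ctrl
import cv2,numpy as np
np.set_printoptions(precision=3,suppress=True)
for n in("scene","top"):
    cv2.imwrite(f"pics/{n}0.png",ctrl.read_camera(n)); print(ctrl.camera_params(n))
print(ctrl.current_eef_rot(),ctrl.current_t())
E
```

```text
{'fx': 594.602182147226, 'fy': 594.602182147226, 'cx': 312.77046824151, 'cy': 228.64245428666277, 'pose': array([[-0.085, -0.838,  0.539,  1.246],
       [ 0.996, -0.075,  0.041,  0.066],
       [ 0.006,  0.54 ,  0.842,  1.115],
       [ 0.   ,  0.   ,  0.   ,  1.   ]])}
{'fx': 480.087041738841, 'fy': 480.087041738841, 'cx': 319.3627681658373, 'cy': 241.46818059579553, 'pose': array([[-0.02 ,  0.989, -0.144,  0.425],
       [-0.999, -0.025, -0.037, -0.004],
       [-0.04 ,  0.143,  0.989,  0.98 ],
       [ 0.   ,  0.   ,  0.   ,  1.   ]])}
[[ 0.45  -0.     0.893]
 [-0.893  0.001  0.45 ]
 [-0.001 -1.     0.   ]] 0.1
```

View pics/scene0.png

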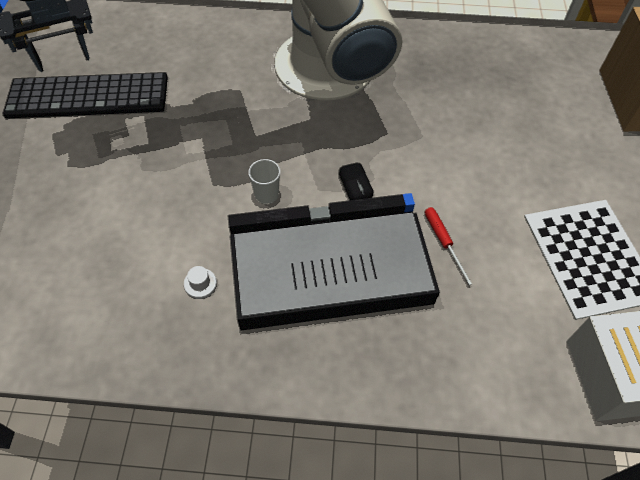

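View pics/top0.png

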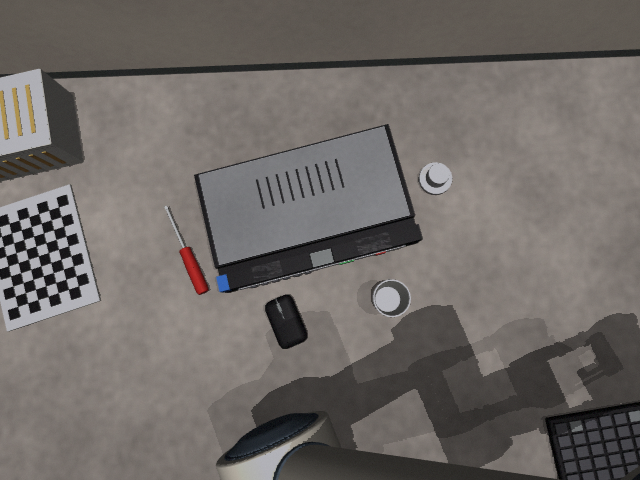

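The top view shows the unit with its blue cap at (223,283), and a grey key in the rail at about (321,258). The scene view shows the cap at (409,203) and the key at (320,213). Next I measure these by mask.

```bash
cat > h.py <<'E'
import cv2,numpy as np
from bench import ctrl
np.set_printoptions(precision=4,suppress=True)
def ray(n,uv,z):
    p=ctrl.camera_params(n);P=p["pose"]
    d=P[:3,:3]@np.array([(uv[0]-p["cx"])/p["fx"],-(uv[1]-p["cy"])/p["fy"],-1]);o=P[:3,3]
    return o+d*(z-o[2])/d[2]
def biggest(m):
    return max(cv2.findContours(m.astype(np.uint8),cv2.RETR_EXTERNAL,cv2.CHAIN_APPROX_NONE)[0],key=cv2.contourArea)
def cen(c):
    m=cv2.moments(c);return m["m10"]/m["m00"],m["m01"]/m["m00"]
E
python3 - <<'E'
from h import *
W={"top":((190,115,235,160),(300,240,45,35)),"scene":((225,205,220,120),(305,203,30,18))}
for n,(wc,wk) in W.items():
    im=cv2.imread(f"pics/{n}0.png").astype(int);B,G,R=im[...,0],im[...,1],im[...,2]
    def win(m,w):
        o=np.zeros(m.shape,bool);x,y,a,b=w;o[y:y+b,x:x+a]=m[y:y+b,x:x+a];return o
    hsv=cv2.cvtColor(im.astype(np.uint8),cv2.COLOR_BGR2HSV)
    grey=(im.min(2)>75)
    # cover: bright neutral region enclosed by black border -> component containing the cover's middle
    k,lab=cv2.connectedComponents(grey.astype(np.uint8),connectivity=4)
    seed={"top":(305,210),"scene":(330,245)}[n]
    c=biggest(lab==lab[seed[1],seed[0]])
    q=cv2.approxPolyDP(cv2.convexHull(c),12,True)[:,0]
    Q=np.array([ray(n,u,.07) for u in q])
    print(n,"cover px",q.tolist(),cv2.contourArea(c));print(Q[:,:2],np.linalg.norm(Q-np.roll(Q,1,0),axis=1))
    w=cv2.minAreaRect((np.array([ray(n,u,.07)[:2] for u in c[:,0]])*1000).astype(np.float32));print("rect mm",w)
    b=biggest((B>R+60)&(B>100)&(cv2.inRange(hsv,(100,120,60),(130,255,255))>0)&(np.indices(B.shape)[0]>100))
    print("blue",cen(b),cv2.boundingRect(b),ray(n,cen(b),.07))
    kk=biggest(win(grey,wk));print("key",cen(kk),cv2.boundingRect(kk),ray(n,cen(kk),.06))
E
```

```text
top cover px [[384, 127], [408, 215], [219, 264], [200, 174]] 17791.5
[[ 0.7824 -0.1021]
 [ 0.6043 -0.1411]
 [ 0.5185  0.2238]
 [ 0.6981  0.2636]] [0.3753 0.1823 0.3748 0.184 ]
rect mm ((651.2278442382812, 61.19175720214844), (185.50753784179688, 379.65557861328125), 13.357197761535645)
blue (222.5921985815603, 282.54373522458627) (217, 274, 13, 18) [0.4828 0.2165 0.07  ]
key (329.4106369820655, 269.7161410018553) (300, 261, 45, 14) [0.5035 0.0122 0.06  ]
scene cover px [[412, 213], [434, 289], [242, 315], [234, 234]] 14891.5
[[ 0.5199  0.2227]
 [ 0.697   0.2649]
 [ 0.7852 -0.1019]
 [ 0.6058 -0.1456]] [0.3782 0.1822 0.3772 0.1846]
rect mm ((652.1583862304688, 60.427703857421875), (186.77967834472656, 380.4295959472656), 13.379207611083984)
blue (408.2306201550387, 198.8740310077519) (403, 193, 12, 12) [0.4836 0.2147 0.07  ]
key (318.31954887218046, 209.7111528822055) (305, 203, 26, 16) [0.5224 0.0232 0.06  ]
```

```bash
cat >> h.py <<'E'
a=np.deg2rad(13.37);ux=np.array([np.cos(a),np.sin(a),0]);uy=np.array([-np.sin(a),np.cos(a),0])
mid=np.array([.6517,.0608,.07])-.126*ux
def ori(s): 
    x=s*uy;y=np.array([0,0,-1.]);return np.c_[x,y,np.cross(x,y)]
def s_of(p): return (np.asarray(p)-mid)@uy,(np.asarray(p)-mid)@ux,p[2]
E
python3 - <<'E'
from h import *
print("key s",(ray("top",(321,258),.06)-mid)@uy,(ray("scene",(320,213),.06)-mid)@uy)
st=mid+.145*uy
for s in(1,-1): print(s,ctrl.ik(st+[0,0,.1],ori(s)))
qs=[(abs(q[5]),s) for s in(1,-1) if (q:=ctrl.ik(st+[0,0,.1],ori(s))) is not None]
s=min(qs)[1]
ctrl.command_gripper(0.0)
ctrl.goto(st+[0,0,.1],ori(s))
ctrl.move_l(st+[0,0,.015],vel=.1)
ctrl.sleep(.2);f0=np.array(ctrl.current_contact_force())
print(f0,ctrl.current_t(),ctrl.current_grip_width(),ctrl.current_tool_pos())
hit=ctrl.move_l(st-[0,0,.01],vel=.015,contact_N=2.5)
ctrl.sleep(.2)
print(hit,s_of(ctrl.current_tool_pos()),ctrl.current_contact_force(),ctrl.current_t())
cv2.imwrite("pics/top1.png",ctrl.read_camera("top")[180:380,160:480].repeat(2,0).repeat(2,1))
E
```

```text
key s -0.0030784544717449972 -0.004433699860732719
1 [ 12.6951  23.2144  94.3544  -0.      62.4312 -90.6749]
-1 [12.6951 23.2144 94.3544 -0.     62.4312 89.3251]
[ 0.151  -0.4144  0.3066] 5.3583 0.0035014253204220334 [0.4959 0.1728 0.0855]
True (np.float64(0.14499427767812015), np.float64(-2.814659153985468e-05), np.float64(0.07026231462816207)) [-1.2765 -0.4223  9.9709] 6.5667
```

View pics/top1.png

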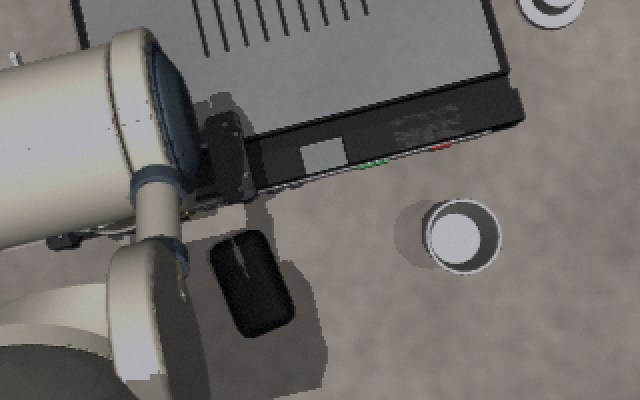

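The tips rest on the rail beside the cap: they made contact at z = 0.0703, as expected, and the key sits in the rail to the right. Before sweeping I check how contact force varies with commanded height.

```bash
python3 - <<'E'
from h import *
p=np.array(ctrl.current_tool_pos());
for dz in(-.001,-.0015,-.0005):
    ctrl.move_l(np.r_[p[:2],p[2]+dz],vel=.01);ctrl.sleep(.1)
    print(dz,ctrl.current_contact_force(),ctrl.current_tool_pos(),ctrl.current_t())
E
```

```text
-0.001 [-5.8209 -2.1136 26.8529] [0.4956 0.1727 0.0702] 6.9667
-0.0015 [-9.7898 -3.4555 37.3094] [0.4956 0.1727 0.0702] 7.3167
-0.0005 [-3.9179 -0.0957 16.9339] [0.4958 0.1728 0.0702] 7.6667
```

```bash
python3 - <<'E'
from h import *
z=.0700;s=.145;fmin=99;fmax=0;found=False
while s>-.085:
    s-=.004
    ctrl.move_l(np.r_[(mid+s*uy)[:2],z],vel=.025)
    f=np.array(ctrl.current_contact_force());fz=f[2]
    lat=f[:2]@uy[:2]
    if round(s*1000)%12==1 or fz<3: print(round(s,4),round(z,5),round(ctrl.current_tool_pos()[2],5),round(fz,1),round(lat,1))
    if fz<1.5:
        p=mid+s*uy
        h=ctrl.move_l(np.r_[p[:2],z-.014],vel=.015,contact_N=3)
        q=ctrl.current_tool_pos();print("lost",h,s_of(q),ctrl.current_contact_force(),ctrl.current_t())
        if q[2]<.065: found=True;break
        z=q[2]-.0003;continue
    fmin=min(fmin,fz);fmax=max(fmax,fz)
    z-=np.clip((7-fz)/21000*.6,-.0005,.0004)
print(found,fmin,fmax)
E
```

```text
0.133 0.07009 0.0703 8.0 1.0
0.121 0.07013 0.07025 6.2 0.6
0.109 0.07014 0.07028 6.6 1.1
0.097 0.07014 0.07026 6.4 0.9
0.085 0.07014 0.07027 6.5 1.8
0.073 0.07014 0.07028 7.3 1.4
0.061 0.07018 0.07028 7.2 -0.3
0.049 0.07018 0.07028 6.7 1.0
0.037 0.07013 0.07027 8.0 1.8
0.025 0.0702 0.07026 6.3 1.1
0.013 0.07017 0.0702 5.5 1.2
0.009 0.07013 0.06992 0.2 0.5
lost True (np.float64(0.008749972519908947), np.float64(0.0001466588888750986), np.float64(0.06544144111606479)) [-0.2397 -2.2593  4.5394] 18.625
0.005 0.06514 0.06497 0.4 -1.5
lost True (np.float64(0.0050535850043587), np.float64(-6.02894550887291e-05), np.float64(0.059626717070588725)) [-0.3267 -1.0498  0.3891] 19.4333
True 5.4645822652430605 9.745535788799902
```

The tips dropped at about s = +7 mm and are now at key-top height (z = 0.0596). Next I centre them in the notch and press.

```bash
python3 - <<'E'
from h import *
s=0.0
h=ctrl.move_l(np.r_[(mid+s*uy)[:2],.0596],vel=.02,contact_N=6)
print(h,s_of(ctrl.current_tool_pos()),ctrl.current_contact_force())
p=mid+s*uy
h=ctrl.move_l(np.r_[p[:2],.050],vel=.01,contact_N=30)
print(h,s_of(ctrl.current_tool_pos()),ctrl.current_contact_force());ctrl.sleep(.3)
print(s_of(ctrl.current_tool_pos()),ctrl.current_contact_force(),ctrl.current_t())
cv2.imwrite("pics/scene1.png",ctrl.read_camera("scene")[130:350,180:500].repeat(2,0).repeat(2,1))
E
```

```text
False (np.float64(-0.0002548462938261272), np.float64(-7.1676289002012245e-06), np.float64(0.05958366287956169)) [ 0.5924 -0.0736  1.1036]
True (np.float64(-0.00013932752231454414), np.float64(4.18202759843915e-05), np.float64(0.05415815730131167)) [-1.7549 -0.2216 13.5872]
(np.float64(-0.00017397925292716575), np.float64(5.1645903499479196e-05), np.float64(0.05417232424830136)) [-2.0465 -1.5174 15.3265] 20.8
```

View pics/scene1.png

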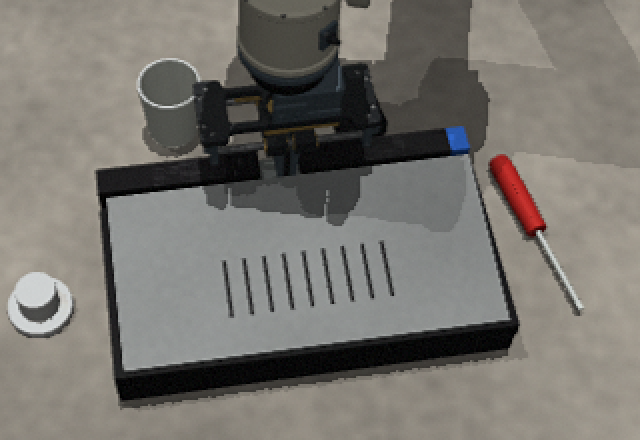

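The tips are in the notch and the cover looks raised. The tip is at z = 0.0542, about where the end stop should be. I press a bit harder to confirm, then retract straight up and look.

```bash
python3 - <<'E'
from h import *
p=mid-.0002*uy
ctrl.move_l(np.r_[p[:2],.0529],vel=.01,contact_N=25);ctrl.sleep(.3)
print(s_of(ctrl.current_tool_pos()),ctrl.current_contact_force())
ctrl.move_l(np.r_[p[:2],.13],vel=.06)
ctrl.goto(np.r_[(p-.02*ux)[:2],.22],ctrl.current_eef_rot())
ctrl.goto([.30,-.45,.25],ctrl.current_eef_rot())
ctrl.sleep(.3);print(ctrl.current_tool_pos(),ctrl.current_contact_force(),ctrl.current_t())
for n in("scene","top"): cv2.imwrite(f"pics/{n}2.png",ctrl.read_camera(n))
for n,(x,y) in {"scene":(180,130),"top":(150,100)}.items():
    pass
A=[cv2.imread("pics/scene%d.png"%i)[150:350,170:490] for i in(0,2)]+[cv2.imread("pics/top%d.png"%i)[110:310,160:480] for i in(0,2)]
cv2.imwrite("pics/cmp.png",np.vstack([np.hstack(A[:2]),np.hstack(A[2:])]))
E
```

```text
(np.float64(-0.00017646142648811104), np.float64(0.00010407966141376912), np.float64(0.0540398049983426)) [-5.6953 -0.7424 27.5968]
[ 0.3003 -0.4497  0.25  ] [0.0552 0.239  0.6377] 25.4833
```

View pics/cmp.png

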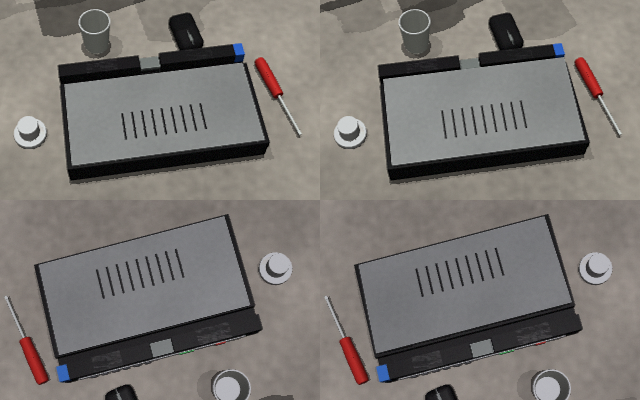

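```bash
python3 - <<'E'
from h import *
for n,seed in {"top":(305,210),"scene":(330,250)}.items():
    im=cv2.imread(f"pics/{n}2.png");k,lab=cv2.connectedComponents((im.min(2)>75).astype(np.uint8),connectivity=4)
    c=biggest(lab==lab[seed[1],seed[0]])
    X=[np.array([(ray(n,u,.07+h)-mid)@ux for u in c[:,0] if abs((ray(n,u,.07)-mid)@uy)<.1]).min() for h in(0,.022)]
    print(n,"front lip x from rail mid: if z=70 / 92 mm",X,"expected .033 shut,~.034 open")
    d=cv2.absdiff(im,cv2.imread(f"pics/{n}0.png")).max(2)>60
    print("changed px boxes",[s.tolist() for s in cv2.connectedComponentsWithStats(d.astype(np.uint8))[2][1:] if s[4]>15])
ctrl.sign_off()
E
```

```text
top front lip x from rail mid: if z=70 / 92 mm [np.float64(0.03763323698466177), np.float64(0.03407801300464629)] expected .033 shut,~.034 open
changed px boxes [[397, 168, 15, 44, 70], [219, 213, 191, 52, 441], [209, 226, 9, 37, 56], [424, 311, 9, 8, 25], [406, 320, 24, 16, 110], [475, 348, 24, 29, 410], [420, 351, 28, 29, 457], [605, 358, 19, 19, 133], [297, 377, 16, 4, 38], [512, 376, 44, 27, 490], [632, 392, 8, 9, 28], [542, 396, 23, 13, 139], [629, 410, 11, 12, 95], [248, 427, 69, 53, 802], [261, 430, 34, 23, 122], [201, 437, 47, 42, 367], [347, 438, 209, 42, 2171], [334, 464, 51, 16, 493]]Traceback (most recent call last):
  File "<stdin>", line 5, in <module>
  File "h.py", line 5, in ray
    p=ctrl.camera_params(n);P=p["pose"]
ValueError: time passes only in moves, steps and waits
```

The top view fits a lip about 92 mm up, which means the cover is popped. The scene half of the check stopped on a `camera_params` error before `sign_off` ran, so I hand in now.

```bash
python3 -c "
from bench import ctrl
print(ctrl.current_t(),ctrl.sign_off())"
```

```text
the job is handed in; nothing more can be done
25.5833 None
```

The cover is popped open and the key is fully down; I handed the job in at 25.6 s.

- **Sweep:** With the fingers shut, I touched down at `edge_start` (z = 0.0703) and ran along the rail at about 5–10 N. Contact was briefly lost at about 9 mm from `edge_mid` towards the cap. The tips stopped at z = 0.0654 there, then settled at the key's top (z = 0.0596) by about 5 mm.
- **Press:** I centred at about 0 mm and pressed. The key came to a hard stop at z = 0.0540 under about 28 N, which matches the full 6 mm of travel. I then lifted straight up and moved well clear.

**Last checks**
- The before and after pictures show the cover raised and the key still down. The cup, mouse, screwdriver and flange look unmoved.
- In the top view, the front lip's position fits a height of about 92 mm, against 70 mm when shut.
- In the top view, the picture differences were at the cover's edges. The others lay lower in the picture, where the arm and its shadow had shifted; I did not check them one by one.
- The same numeric check in the scene view did not run, because of a `camera_params` error. That view was checked only by eye.

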